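# Set the casting frame's sliding end-board in its notch

## Task

Set the casting frame for the next pour: with the fingertips, push the sliding end-board along the trough from behind until its spring catch climbs the notched strip and drops into the notch, then draw back and leave it seated there. Push only: do not touch the oiled white face of the board or the black knob of the catch, do not push the board on past the notch, and leave the plaster cast and the other things on the bench alone.

Things in the scene. Friction and masses are not known exactly. Their poses are not given: they have to be found in the camera images.
- frame: Fixed casting frame; pose varies. Plywood base 250 x 440 x 18 mm (x, y, z). Origin on the bench under the trough's middle; z up; +y is the push direction, to the trough's closed end. Trough 130 mm wide between wooden side walls 18 mm thick, 68 mm high above the bench; floor at 18 mm; from y = -220 (open end) to y = +202 mm. Outside the +x wall, at x = 107, an aluminium rail, top at 30 mm.
- strip: Fixed steel notched strip on the rail, 26 mm wide, 10 mm high; its place along the rail varies. Origin on the rail's top under the axis of a seated catch; y as the frame's. Along y (mm): ramp up -44 to -23, flat top to -9, near flank falling at 45 degrees, bottom at +1, steep far flank (60 degrees) up to +7, flat top to +25, ramp down to +46.
- catch_line (a point): Point on the end-board's catch axis at the height of the rail's top face; it slides with the board and does not move up or down with the catch. The catch is seated when this point is at the strip's origin.
- push_face (a point): Centre of the end-board's plain plywood back face (towards the trough's open end), 70 mm above the bench: push here towards the frame's +y. The board is 124 mm wide, stands from 20 to 90 mm above the bench and is 14 mm thick plus 4 mm facing. At its top an arm 22 mm thick leads over the +x wall to the catch housing (26 mm thick, to frame x = 121, top at 88 mm).
- endboard (a joint): Travel of the end-board, m, 0 to 0.27, growing towards the frame's +y; starts at 0 to 0.045. Sliding takes about 3 N, climbing the ramp about 8 N. At the notch the catch drops, the spring draws the board ahead of the finger to the seat and the push falls to nothing; it stays there. Forcing it on out of the notch takes about 20 N.
- catch (a joint): Height of the spring catch (vertical pin with a ball nose of 10 mm diameter in the housing), m: 0 on the bare rail, about 0.009 while it rides on the strip's flat top, about 0.002 when seated in the notch. The spring presses it down with 6 to 9 N.
- knob: Black knob on top of the catch pin, 20 mm diameter, 12 mm high, its underside 94 mm above the bench when the catch is at 0 (origin 64 mm below that underside, on the pin's axis). Not to be touched.
- facing: White oiled facing, 124 x 4 x 70 mm, on the end-board's +y side (the mould side). Origin at the centre of its lower edge. Not to be touched.
- cast: Small turned plaster cast, 54 mm diameter, 72 mm high, standing loose on the trough's floor near the closed end. Origin at the centre of its foot. Leave alone.
- mixcup: White plastic mixing cup, 80 mm rim diameter, 95 mm high, loose on the bench. Leave alone.
- jar: White plastic jar, 70 mm diameter, 100 mm high, loose on the bench. Leave alone.
- scraper: Scraper with wooden handle, 260 mm long, lying loose on the bench along its own x. Leave alone.

How it is judged (in metres and radians):
On the way:
1. the board is pushed along until its catch rides up onto the notched strip, before the notch (value of joint catch above 0.007 m and y of catch_line in the frame of strip below 0 m), for 0.05 s.
At the end, for the whole second after the job is handed in: The catch has dropped into the notch (its height below 5 mm), the catch axis stands within 3 mm of the strip's origin along the rail, the board is at rest and the plaster cast has not been moved by 8 mm (y of catch_line in the frame of strip between -0.003 and 0.003 m and value of joint catch below 0.005 m and linear speed of facing below 0.01 m/s and distance of cast from where it was at the start of the episode below 0.008 m); the robot touches nothing.
It fails at once if the end-board is pushed on past the notch (more than 12 mm) (y of catch_line in the frame of strip above 0.012 m).
It fails at once if the catch is touched by its knob or lifted by hand (contact force between any of the fingers, the arm and knob above 0.5 N or value of joint catch above 0.014 m).
It fails at once if the oiled white face is touched (also: the board is pinched) (contact force between any of the fingers, the arm and facing above 0.5 N).
It fails at once if the plaster cast is disturbed (distance of cast from where it was at the start of the episode above 0.008 m).
It fails at once if the cup, jar or scraper is disturbed (distance of any of mixcup, jar, scraper from where it was at the start of the episode above 0.015 m).
It also fails if it takes over 43 s, if anything falls off the work surface, if the arm or the gripper's body presses on something with over 40 N, if the wrist force passes 120 N, or if a joint passes its speed limit or range.

## Robot

A 6-joint arm with a two-finger parallel gripper is mounted at the origin on the work surface. World frame = base frame: x ahead of the robot, y to its left, z up, the work surface at z = 0. Lengths are in m, angles in degrees, forces in N, time in s.
With the tool pointing down it reaches from about 0.3 to 0.75 m from the base axis. Payload 8.5 kg.
Tool frame: the origin (TCP) lies midway between the tips of the shut fingers; the grasp point (between the pads) lies 19 mm behind it (env.hold_point_z is the distance from the TCP to the grasp point, in m); z points along the fingers, y is the line along which they close (so a half turn about z gives the same grasp; the last joint's range is limited). The gripper opens to 85 mm and grips with 20 to 120 N. Pads are 22 mm wide; open, the fingers measure 114 mm over their backs; the gripper's body (76 mm by 85 mm) begins 54 mm behind the grasp point. The pads swing forward as they close: fully open they stand 13 mm farther back than shut.
Start: joints at [63.524, 21.807, 74.336, -0, 83.858, -12.336], TCP at [0.134, 0.533, 0.231] pointing down, gripper open.
Joint ranges: [-178.18, 178.18], [-50.72, 133.34], [12.68, 142.11], [-81.47, 261.47], [9.98, 163.14], [-165.26, 165.26]. Speed limits (degrees/s): [136.94, 136.94, 180, 180, 180, 180].

## Interface

Orientations are given as a 3x3 rotation matrix whose columns are the frame's x, y, z axes.
In Python, from rig import observe, get_image, camera_info, env gives the robot as it stands.
- The arm moves only by the tool drive_tool, never from a script. Its arguments are lists of equal length, an entry for each row: "offset": the shift along the tool's x, y, z in units of 40 mm (1.0 is 40 mm), a list of three; "turn": the turn, a rotation vector about the tool's x, y, z in units of 6 degrees (1.0 is 6 degrees), a list of three; "hand": the opening, from 0 (shut) to 1 (fully open). A call has exactly 10 rows; each row shifts and turns the commanded pose from where the row before left it, along the tool's axes as they then stand; what a row does not reach is not made up. A row lasts 1/8 s, in which the tool goes at most 62.5 mm and 10.7 degrees, less where a joint would pass 70% of its speed; a pose out of reach is approached as far as the arm can. A call is refused whole if a number of a shift passes 1 or a number of a turn 1, either way. A call with a gripper value outside its range is refused whole. The fingers move at their own pace and stop on an object; "newtons" is the grip in N (left out, the last holds). Time passes only in rows, so rows that do not move let the fingers close, or fill a call up. It gives the time, the measured TCP pose, the force, the opening and the grip force at its end, in the units of the state.
- observe(): the state, without advancing time (a new reading comes with each control period).
- get_image(name): name is "side" or "top"; returns the picture (420x560x3 uint8, blue, green, red); there is no depth.
- camera_info(name): a dict with "fx", "fy", "cx", "cy" (pixels), "k1" (the pictures are not rectified: a ray, as slopes to the right and down, at radius r is drawn at 1 + k1 r^2 times it, then the intrinsics apply), "world_to_cam" (4x4, takes a point from world to camera coordinates). Camera axes: x right, y down, z forward; pixel columns grow to the right and rows downward; lengths in m; the calibration is good to about 2 mm. A picture is of the moment at which its call begins. camera_info takes no time and is no camera call.
- env.close_job(): hands the job in; it is judged then, once.
The state is a dict: "time_s": time; "q": joint angles; "qvel": joint speeds; "joint_efforts": joint torques, N m; "position": TCP position; "tool_rot": TCP orientation; "ft_force": force on the tool from outside, world axes, zero at the start; "wrist_torque": the same for the moment, N m; "grip_width": finger opening in m; "gripper_force": force on a finger pad.
Only numpy, scipy, OpenCV 4.12 (cv2) and the standard library are available. Lean on these libraries where they do the work, as an engineer would, in place of code of your own. Each camera call takes 0.05 s, during which the arm holds its last target. There are 200 camera calls.

## Working session

There is one attempt and no reset: what is moved stays moved. The work goes in short steps, Python scripts to look and compute and a tool call to move; the robot and the scene stay as the last step left them, time stands still between calls to the robot, and variables do not carry over. Pictures are saved under pics/ and viewed, at most 10 in all, crops included, and the job is handed in when it is done.

Besides the shell and the picture viewer there is one more tool, called after ">>>" as name(argument=value, ...), one argument or row to a line, values as JSON. drive_tool: Moves the arm, as the interface text tells. Its arguments: {"type":"object","properties":{"offset":{"type":"array"},"turn":{"type":"array"},"hand":{"type":"array"},"newtons":{"type":"number"}},"required":["offset","turn","hand"]}

```bash
mkdir -p pics; ls; python3 - <<'E'
from rig import observe,get_image,camera_info
import cv2
for n in("side","top"):
    cv2.imwrite(f"pics/{n}0.png",get_image(n)); c=camera_info(n); print(n,c)
o=observe();print(o["time_s"],o["position"],o["tool_rot"],o["grip_width"])
E
```

```text
pics
side {'fx': 384.59903891733705, 'fy': 384.59903891733705, 'cx': 286.5383870411926, 'cy': 209.3072088324038, 'k1': -0.007973816643488334, 'world_to_cam': array([[-0.96682154, -0.25447826, -0.02229179,  0.55668121],
       [-0.15083914,  0.63913535, -0.75415751,  0.16511498],
       [ 0.20616416, -0.72577326, -0.65631511,  1.19904039],
       [ 0.        ,  0.        ,  0.        ,  1.        ]])}
top {'fx': 491.2579913870828, 'fy': 491.2579913870828, 'cx': 281.49508873493863, 'cy': 211.22315930667258, 'k1': -0.14056527130510638, 'world_to_cam': array([[ 0.01602099, -0.9998465 , -0.00709239, -0.00678336],
       [-0.99399102, -0.01515818, -0.10840702,  0.59368316],
       [ 0.10828287,  0.00878656, -0.99408129,  1.31365788],
       [ 0.        ,  0.        ,  0.        ,  1.        ]])}
0.1 [0.13426096 0.53309043 0.2307735 ] [[-9.69692925e-01  2.44326296e-01 -5.40891055e-04]
 [ 2.44326781e-01  9.69692230e-01 -1.18462784e-03]
 [ 2.35062122e-04 -1.28087941e-03 -9.99999152e-01]] 0.08529562376503748
```

View pics/top0.png

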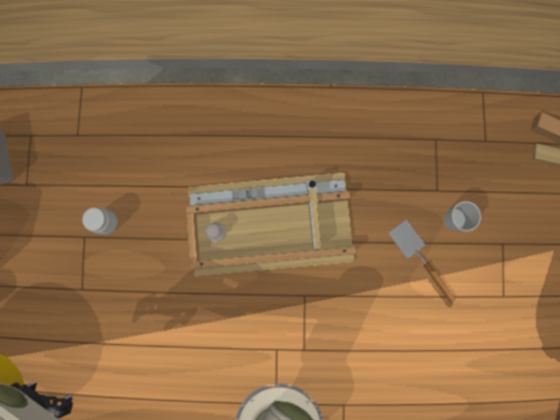

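View pics/side0.png

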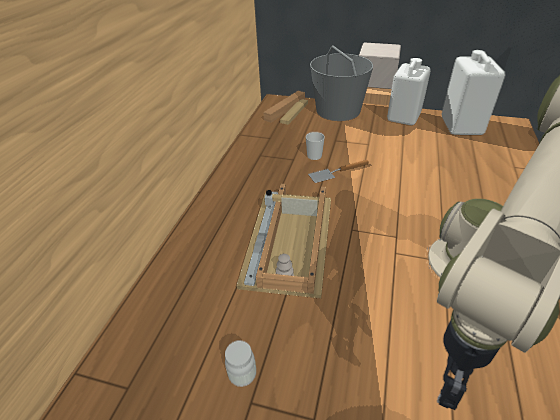

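The top view shows the frame with its closed end to the left (world +y). The board is at about column 315, the knob at (312,184), the strip near (250,193) and the cast at (214,232). The jar, cup and scraper are clear of it. I'll zoom in on the frame next.

```bash
python3 - <<'E'
import cv2
im=cv2.imread("pics/top0.png")[165:285,180:370]
cv2.imwrite("pics/c0.png",cv2.resize(im,None,fx=4.2,fy=4.2,interpolation=cv2.INTER_CUBIC))
E
cat > h.py <<'E'
import numpy as np,cv2
from rig import camera_info
def ray(n,u,v):
    c=camera_info(n);K=np.array([[c["fx"],0,c["cx"]],[0,c["fy"],c["cy"]],[0,0,1]])
    p=cv2.undistortPoints(np.array([[[u,v]]],float),K,np.array([c["k1"],0,0,0]))[0,0]
    T=c["world_to_cam"];R=T[:3,:3];return -R.T@T[:3,3],R.T@np.array([p[0],p[1],1])
def at(n,u,v,z):
    o,d=ray(n,u,v);return o+d*(z-o[2])/d[2]
E
```

```text
(no output)
```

View pics/c0.png

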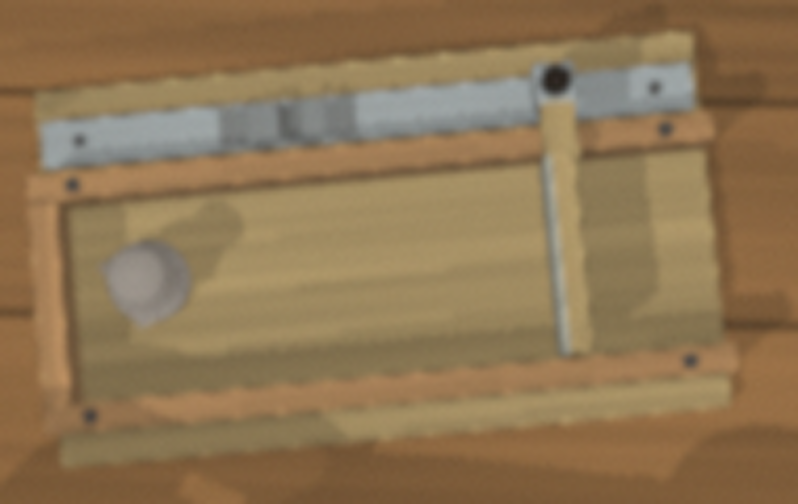

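The crop shows the wall screws at (72,185), (665,129), (90,416) and (690,361). The knob is at (556,79), the board's back edge runs from (578,150) to (590,348), and the strip spans x 220 to 356 with its notch at about 285.

```bash
python3 - <<'E'
from h import *
np.set_printoptions(precision=4,suppress=True)
P=lambda x,y,z:at("top",180+(x+.5)/4.2-.5,165+(y+.5)/4.2-.5,z)
s=[P(*a,.068) for a in((72,185),(665,129),(90,416),(690,361))]
for a in s:print(a)
d=(s[0]-s[1])+(s[2]-s[3]);d[2]=0;d/=np.linalg.norm(d);x=np.array([d[1],-d[0],0])
print("dir",d,np.degrees(np.arctan2(-d[0],d[1])))
c=sum(s)/4; print("wall spacing",(s[0]-s[2])@x,(s[1]-s[3])@x)
F=lambda p:np.array([(p-c)@x,(p-c)@d])
for n,a in dict(knob=(556,79,.106),b1=(578,150,.09),b2=(590,348,.09),f2=(563,352,.09),st0=(356,118,.03),st1=(220,130,.03),notch=(285,123,.034),
  baseTL=(38,93,.018),baseBL=(64,465,.018),baseTR=(692,33,.018),baseBR=(731,402,.018),cast=(149,282,.018)).items(): print(n,P(*a),F(P(*a)))
E
```

```text
[0.5933 0.2296 0.068 ]
[ 0.6349 -0.1484  0.068 ]
[0.4466 0.2134 0.068 ]
[ 0.4875 -0.1648  0.068 ]
dir [-0.1085  0.9941  0.    ] 6.231179884456026
wall spacing 0.14752782432602 0.1483733571434754
knob [ 0.6598 -0.0765  0.106 ] [ 0.1067 -0.1212]
b1 [ 0.6176 -0.0915  0.09  ] [ 0.0632 -0.1316]
b2 [ 0.494 -0.1    0.09 ] [-0.0606 -0.1266]
f2 [ 0.4913 -0.0833  0.09  ] [-0.0615 -0.1097]
st0 [0.6446 0.0505 0.03  ] [0.1053 0.0067]
st1 [0.6353 0.1398 0.03  ] [0.1058 0.0965]
notch [0.64   0.0968 0.034 ] [0.1058 0.0532]
baseTL [0.6603 0.2639 0.018 ] [0.1441 0.2171]
baseBL [0.4142 0.2382 0.018 ] [-0.1033  0.2183]
baseTR [ 0.707  -0.1717  0.018 ] [ 0.1433 -0.2209]
baseBR [ 0.4625 -0.1979  0.018 ] [-0.1026 -0.2205]
cast [0.5353 0.1854 0.018 ] [0.0114 0.1526]
```

Wall spacing, knob offset and base corners match the given sizes. The frame is yawed +6.2°. The knob is at y=-0.121, the strip origin is about +0.051, so the travel left is about 0.172. I'll turn the tool so that its x is the push direction and its y is frame x, with the fingers shut.

>>> drive_tool(
  offset=[
    [0,0,0],
    [0,0,0],
    [0,0,0],
    [0,0,0],
    [0,0,0],
    [0,0,0],
    [0,0,0],
    [0,0,0],
    [0,0,0],
    [0,0,0],
  ],
  turn=[
    [0,0,1],
    [0,0,1],
    [0,0,1],
    [0,0,1],
    [0,0,1],
    [0,0,1],
    [0,0,1],
    [0,0,1],
    [0,0,1],
    [0,0,1],
  ],
  hand=[0,0,0,0,0,0,0,0,0,0],
)

```text
time_s: 1.35
position: [0.1343, 0.5332, 0.2309]
tool_rot: [[-0.27, 0.963, -0.0], [0.963, 0.27, -0.001], [-0.001, -0.001, -1.0]]
ft_force: [0.5, 0.1, -0.3]
grip_width: 0.0003
gripper_force: 0.0
```

>>> drive_tool(
  offset=[
    [0,0,0],
    [0,0,0],
    [-1,0.6,0],
    [-1,0.6,0],
    [-1,0.6,0],
    [-1,0.6,0],
    [-1,0.6,0],
    [-1,0.6,0],
    [-1,0.6,0],
    [-1,0.6,0],
  ],
  turn=[
    [0,0,0.8],
    [0,0,0.8],
    [0,0,0],
    [0,0,0],
    [0,0,0],
    [0,0,0],
    [0,0,0],
    [0,0,0],
    [0,0,0],
    [0,0,0],
  ],
  hand=[0,0,0,0,0,0,0,0,0,0],
)

```text
time_s: 2.6
position: [0.3607, 0.2348, 0.2312]
tool_rot: [[-0.109, 0.994, -0.0], [0.994, 0.109, -0.0], [-0.0, -0.0, -1.0]]
ft_force: [0.3, 0.2, 0.5]
grip_width: 0.0002
gripper_force: 0.0
```

```bash
cat > st.py <<'E'
import numpy as np
from rig import observe
np.set_printoptions(precision=4,suppress=True)
o=observe();c=np.array([.5406,.0325]);d=np.array([-.1085,.9941]);x=np.array([.9941,.1085]);p=o["position"];R=o["tool_rot"]
f=np.array([(p[:2]-c)@x,(p[:2]-c)@d]);dl=np.r_[(0-f[0])*x+(-.178-f[1])*d,.15-p[2]]
print(o["time_s"],"frame",f,p[2],"grip",o["grip_width"],"F",o["ft_force"],"Fpush",o["ft_force"][:2]@d,"yawerr",np.degrees(np.arctan2(R[:2,0]@x,R[:2,0]@d)),"tilt",R[:,2],"units to start",R.T@dl/.04)
E
python3 st.py
```

```text
2.6 frame [-0.1569  0.2206] 0.23120120306423464 grip 0.00020711014863314132 F [0.3402 0.1637 0.4864] Fpush 0.12578229197690924 yawerr -0.029210250997919338 tilt [-0.0003 -0.0001 -1.    ] units to start [-9.9673  3.9175  2.029 ]
```

>>> drive_tool(
  offset=[
    [-1,0.39,0],
    [-1,0.39,0],
    [-1,0.39,0],
    [-1,0.39,0],
    [-1,0.39,0],
    [-1,0.39,0],
    [-1,0.39,0],
    [-1,0.39,0],
    [-1,0.39,0],
    [-1,0.39,0],
  ],
  turn=[
    [0,0,0],
    [0,0,0],
    [0,0,0],
    [0,0,0],
    [0,0,0],
    [0,0,0],
    [0,0,0],
    [0,0,0],
    [0,0,0],
    [0,0,0],
  ],
  hand=[0,0,0,0,0,0,0,0,0,0],
)

```text
time_s: 3.85
position: [0.5592, -0.1457, 0.231]
tool_rot: [[-0.109, 0.994, -0.001], [0.994, 0.109, 0.0], [0.001, -0.001, -1.0]]
ft_force: [0.4, 0.3, -0.2]
grip_width: 0.0003
gripper_force: 0.0
```

>>> drive_tool(
  offset=[
    [0,0,0],
    [0,0,0.4],
    [0,0,0.4],
    [0,0,0.4],
    [0,0,0.3],
    [0,0,0.3],
    [0,0,0.2],
    [0,0,0],
    [0,0,0],
    [0,0,0],
  ],
  turn=[
    [0,0,0],
    [0,0,0],
    [0,0,0],
    [0,0,0],
    [0,0,0],
    [0,0,0],
    [0,0,0],
    [0,0,0],
    [0,0,0],
    [0,0,0],
  ],
  hand=[0,0,0,0,0,0,0,0,0,0],
)

```text
time_s: 5.1
position: [0.559, -0.1446, 0.1517]
tool_rot: [[-0.109, 0.994, 0.001], [0.994, 0.109, -0.0], [-0.0, 0.001, -1.0]]
ft_force: [-0.7, -0.2, -0.3]
grip_width: -0.0002
gripper_force: 0.0
```

```bash
python3 st.py; python3 - <<'E'
import cv2
from rig import get_image
im=get_image("top")[150:290,180:380]
cv2.imwrite("pics/c1.png",cv2.resize(im,None,fx=4,fy=4,interpolation=cv2.INTER_CUBIC))
E
```

```text
5.1 frame [-0.001 -0.178] 0.15174961924962238 grip -0.00020313497573004163 F [-0.6603 -0.1894 -0.3274] Fpush -0.11667171606487595 yawerr -0.027801904416761735 tilt [ 0.0008 -0.0004 -1.    ] units to start [0.0007 0.0241 0.0438]
```

View pics/c1.png

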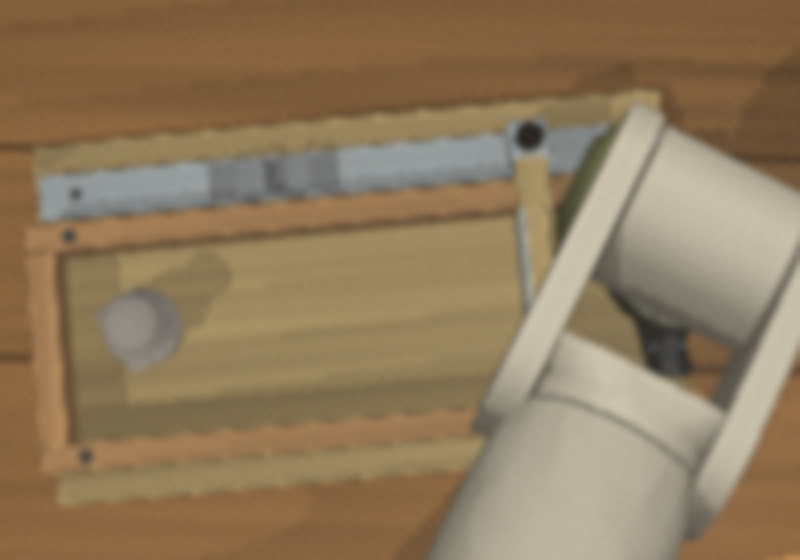

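The picture confirms the tool is behind the board, in the open part of the trough. The scene hasn't moved. Now I'll go down and make contact.

>>> drive_tool(
  offset=[
    [0,0,0.5],
    [0,0,0.6],
    [0,0,0.6],
    [0,0,0.4],
    [0,0,0.25],
    [0,0,0],
    [0.25,0,0],
    [0.25,0,0],
    [0.1,0,0],
    [0,0,0],
  ],
  turn=[
    [0,0,0],
    [0,0,0],
    [0,0,0],
    [0,0,0],
    [0,0,0],
    [0,0,0],
    [0,0,0],
    [0,0,0],
    [0,0,0],
    [0,0,0],
  ],
  hand=[0,0,0,0,0,0,0,0,0,0],
)

```text
time_s: 6.4
position: [0.5562, -0.1202, 0.0576]
tool_rot: [[-0.11, 0.994, 0.0], [0.994, 0.11, -0.0], [-0.0, 0.0, -1.0]]
ft_force: [-0.0, 0.5, -0.6]
grip_width: 0.0001
gripper_force: 0.0
```

>>> drive_tool(
  offset=[
    [0.1,0,0],
    [0.1,0,0],
    [0.1,0,0],
    [0.1,0,0],
    [0.1,0,0],
    [0.1,0,0],
    [0.1,0,0],
    [0.1,0,0],
    [0.1,0,0],
    [0.1,0,0],
  ],
  turn=[
    [0,0,0],
    [0,0,0],
    [0,0,0],
    [0,0,0],
    [0,0,0],
    [0,0,0],
    [0,0,0],
    [0,0,0],
    [0,0,0],
    [0,0,0],
  ],
  hand=[0,0,0,0,0,0,0,0,0,0],
)

```text
time_s: 7.65
position: [0.5518, -0.0806, 0.0573]
tool_rot: [[-0.109, 0.994, -0.0], [0.994, 0.109, -0.0], [0.0, -0.0, -1.0]]
ft_force: [0.1, -3.3, -1.0]
grip_width: 0.0004
gripper_force: 1.6
```

```bash
python3 st.py
```

```text
7.65 frame [-0.0012 -0.1136] 0.05730997803534206 grip 0.00035127665499396144 F [ 0.1322 -3.3372 -1.0016] Fpush -3.3318669985204967 yawerr -0.03168985853528583 tilt [-0. -0. -1.] units to start [-1.6097  0.0282 -2.3173]
```

In contact, with a sliding force of about 3 N as expected. I'll push on to just before the ramp.

>>> drive_tool(
  offset=[
    [0.2,0,0],
    [0.2,0,0],
    [0.2,0,0],
    [0.2,0,0],
    [0.2,0,0],
    [0.2,0,0],
    [0.2,0,0],
    [0.2,0,0],
    [0.2,0,0],
    [0.1,0,0],
  ],
  turn=[
    [0,0,0],
    [0,0,0],
    [0,0,0],
    [0,0,0],
    [0,0,0],
    [0,0,0],
    [0,0,0],
    [0,0,0],
    [0,0,0],
    [0,0,0],
  ],
  hand=[0,0,0,0,0,0,0,0,0,0],
)

```text
time_s: 8.9
position: [0.5434, -0.0047, 0.0573]
tool_rot: [[-0.109, 0.994, -0.0], [0.994, 0.109, 0.0], [0.0, -0.0, -1.0]]
ft_force: [-0.1, -2.9, -2.8]
grip_width: -0.0002
gripper_force: 1.6
```

```bash
python3 st.py; python3 - <<'E'
import cv2
from rig import get_image
im=get_image("top")[150:290,180:380]
cv2.imwrite("pics/c2.png",cv2.resize(im,None,fx=4,fy=4,interpolation=cv2.INTER_CUBIC))
im=get_image("side")[170:310,220:360]
cv2.imwrite("pics/s2.png",cv2.resize(im,None,fx=4,fy=4,interpolation=cv2.INTER_CUBIC))
E
```

```text
8.9 frame [-0.0012 -0.0373] 0.05730922391944965 grip -0.00020828331194123475 F [-0.1237 -2.8942 -2.8164] Fpush -2.8637070389163757 yawerr -0.053435703037552414 tilt [-0.0001  0.0001 -1.    ] units to start [-3.518   0.0268 -2.3177]
```

View pics/c2.png

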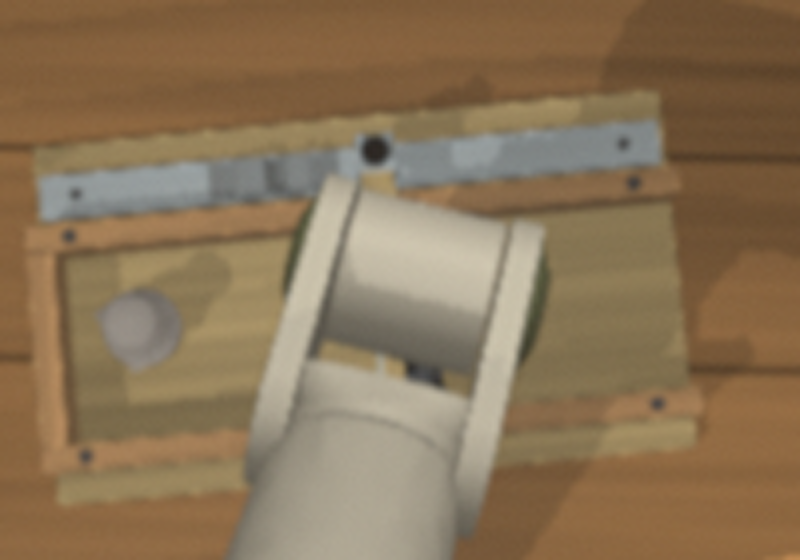

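View pics/s2.png

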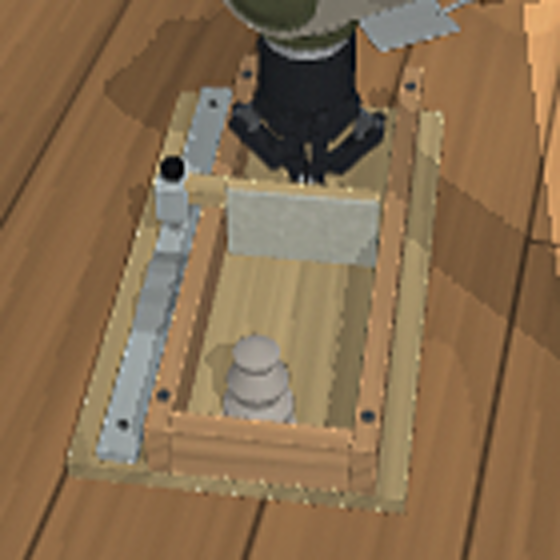

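The knob is now at (375,150) in the top crop and the strip spans x 210 to 338. The side crop shows the board upright with the fingers behind it and the housing just before the ramp. I'll measure the knob against the strip.

```bash
python3 - <<'E'
from h import *
c=np.array([.5406,.0325,0]);d=np.array([-.1085,.9941,0]);x=np.array([.9941,.1085,0])
P=lambda u,v,z:at("top",180+(u+.5)/4-.5,150+(v+.5)/4-.5,z)
for n,a in dict(knob=(375,150,.106),st0=(338,170,.03),st1=(209,185,.03),notch=(271,176,.034)).items():
    p=P(*a);print(n,(p-c)@x,(p-c)@d)
E
```

```text
knob 0.10631605327240982 -0.020152443482630553
st0 0.10701874240914305 0.007198679697098429
st1 0.10500684272542941 0.09682420966301988
notch 0.10660033691145393 0.053356602812062115
```

>>> drive_tool(
  offset=[
    [0.12,0,0],
    [0.12,0,0],
    [0.12,0,0],
    [0.12,0,0],
    [0.12,0,0],
    [0.1,0,0],
    [0.1,0,0],
    [0.1,0,0],
    [0.1,0,0],
    [0.1,0,0],
  ],
  turn=[
    [0,0,0],
    [0,0,0],
    [0,0,0],
    [0,0,0],
    [0,0,0],
    [0,0,0],
    [0,0,0],
    [0,0,0],
    [0,0,0],
    [0,0,0],
  ],
  hand=[0,0,0,0,0,0,0,0,0,0],
)

```text
time_s: 10.25
position: [0.5388, 0.0377, 0.0574]
tool_rot: [[-0.109, 0.994, 0.0], [0.994, 0.109, -0.002], [-0.002, -0.0, -1.0]]
ft_force: [-1.5, -10.2, 0.8]
grip_width: 0.0
gripper_force: 4.6
```

```bash
python3 st.py
```

```text
10.25 frame [-0.0012  0.0054] 0.057414451668186185 grip 3.3601090282240546e-06 F [ -1.459  -10.216    0.7719] Fpush -9.997452563642732 yawerr -0.03361426938507302 tilt [ 0.0002 -0.0018 -1.    ] units to start [-4.588   0.0274 -2.3065]
```

The force is about 10 N at TCP 0.005, so the catch is climbing the ramp as predicted. Smaller steps from here.

>>> drive_tool(
  offset=[
    [0.03,0,0],
    [0.03,0,0],
    [0.03,0,0],
    [0.03,0,0],
    [0.03,0,0],
    [0.03,0,0],
    [0.03,0,0],
    [0.03,0,0],
    [0.03,0,0],
    [0.03,0,0],
  ],
  turn=[
    [0,0,0],
    [0,0,0],
    [0,0,0],
    [0,0,0],
    [0,0,0],
    [0,0,0],
    [0,0,0],
    [0,0,0],
    [0,0,0],
    [0,0,0],
  ],
  hand=[0,0,0,0,0,0,0,0,0,0],
)

```text
time_s: 11.5
position: [0.5374, 0.0505, 0.0574]
tool_rot: [[-0.109, 0.994, 0.0], [0.994, 0.109, -0.0], [-0.0, 0.0, -1.0]]
ft_force: [-0.9, -3.8, 2.5]
grip_width: -0.0006
gripper_force: 2.1
```

```bash
python3 st.py
```

```text
11.5 frame [-0.0012  0.0182] 0.05737084014476563 grip -0.0005933349116372063 F [-0.8531 -3.8352  2.4564] Fpush -3.7199990785837507 yawerr -0.034403703500656004 tilt [ 0. -0. -1.] units to start [-4.9057  0.0277 -2.3155]
```

The force is back to about 4 N, so the catch is on the flat top before the notch. I'll creep forward.

>>> drive_tool(
  offset=[
    [0.015,0,0],
    [0.015,0,0],
    [0.015,0,0],
    [0.015,0,0],
    [0.015,0,0],
    [0.015,0,0],
    [0.015,0,0],
    [0.015,0,0],
    [0.015,0,0],
    [0.015,0,0],
  ],
  turn=[
    [0,0,0],
    [0,0,0],
    [0,0,0],
    [0,0,0],
    [0,0,0],
    [0,0,0],
    [0,0,0],
    [0,0,0],
    [0,0,0],
    [0,0,0],
  ],
  hand=[0,0,0,0,0,0,0,0,0,0],
)

```text
time_s: 12.75
position: [0.5368, 0.0565, 0.0573]
tool_rot: [[-0.109, 0.994, 0.0], [0.994, 0.109, 0.0], [0.0, 0.0, -1.0]]
ft_force: [0.7, -3.0, 1.7]
grip_width: -0.0
gripper_force: 1.2
```

```bash
python3 st.py
```

```text
12.75 frame [-0.0012  0.0243] 0.05727752004649785 grip -4.429394890000132e-06 F [ 0.6736 -2.9884  1.7062] Fpush -3.043822648109728 yawerr -0.032770560253592755 tilt [ 0.0001  0.0003 -1.    ] units to start [-5.0575  0.0268 -2.3193]
```

>>> drive_tool(
  offset=[
    [0.01,0,0],
    [0.01,0,0],
    [0.01,0,0],
    [0.01,0,0],
    [0.01,0,0],
    [0.01,0,0],
    [0.01,0,0],
    [0.01,0,0],
    [0,0,0],
    [0,0,0],
  ],
  turn=[
    [0,0,0],
    [0,0,0],
    [0,0,0],
    [0,0,0],
    [0,0,0],
    [0,0,0],
    [0,0,0],
    [0,0,0],
    [0,0,0],
    [0,0,0],
  ],
  hand=[0,0,0,0,0,0,0,0,0,0],
)

```text
time_s: 14.0
position: [0.5364, 0.0595, 0.0573]
tool_rot: [[-0.109, 0.994, -0.0], [0.994, 0.109, -0.0], [-0.0, -0.0, -1.0]]
ft_force: [0.5, -0.3, 0.1]
grip_width: 0.0
gripper_force: 0.0
```

```bash
python3 st.py
```

```text
14.0 frame [-0.0012  0.0273] 0.05733662672286069 grip 3.713815192122689e-05 F [ 0.5429 -0.2877  0.1461] Fpush -0.3448978343968117 yawerr -0.030772648957759604 tilt [-0. -0. -1.] units to start [-5.1332  0.0282 -2.3165]
```

The push fell to nothing at TCP 0.027, where the drop was predicted. I'll draw back, lift away and check.

>>> drive_tool(
  offset=[
    [-0.2,0,0],
    [-0.5,0,0],
    [-0.6,0,0],
    [-0.3,0,0],
    [0,0,-0.6],
    [0,0,-1],
    [0,0,-1],
    [0,0,-0.6],
    [0,0,0],
    [0,0,0],
  ],
  turn=[
    [0,0,0],
    [0,0,0],
    [0,0,0],
    [0,0,0],
    [0,0,0],
    [0,0,0],
    [0,0,0],
    [0,0,0],
    [0,0,0],
    [0,0,0],
  ],
  hand=[0,0,0,0,0,0,0,0,0,0],
)

```text
time_s: 15.25
position: [0.5429, -0.0042, 0.1842]
tool_rot: [[-0.109, 0.994, -0.002], [0.994, 0.109, 0.0], [0.001, -0.002, -1.0]]
ft_force: [-0.2, 0.5, -0.7]
grip_width: -0.0
gripper_force: 0.0
```

```bash
python3 st.py; python3 - <<'E'
import cv2,numpy as np
from rig import get_image
a=get_image("top")[165:265,180:280];b=get_image("side")[190:290,230:330]
cv2.imwrite("pics/c3.png",cv2.resize(np.hstack([a,b]),None,fx=4,fy=4,interpolation=cv2.INTER_CUBIC))
E
```

```text
15.25 frame [-0.0017 -0.0368] 0.1841627199904245 grip -2.6779783021731336e-05 F [-0.2337  0.5054 -0.6669] Fpush 0.5277643543271825 yawerr -0.015714617207434393 tilt [-0.0019  0.0005 -1.    ] units to start [-3.5312  0.0433  0.8517]
```

View pics/c3.png

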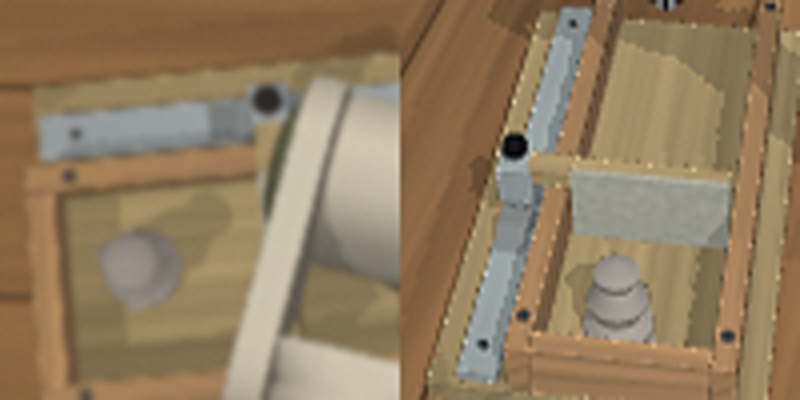

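The knob is at (267,100) in the top half. The housing sits over the notch, the fingers are clear and the cast is where it was. I'll check the numbers before handing in.

```bash
python3 - <<'E'
from h import *
c=np.array([.5406,.0325,0]);d=np.array([-.1085,.9941,0])
for z in(.108,.115):print((at("top",180+(267.5)/4-.5,165+(100.5)/4-.5,z)-c)@d)
E
```

```text
0.05036400308957031
0.04990983052395357
```

The board stands 6 mm ahead of where the finger stopped, at y=0.050, against a strip origin of about 0.051. It was drawn into the seat.

```bash
python3 -c "
from rig import env
print(env.close_job())"
```

```text
the job is handed in; nothing more can be done
None
```

I pushed the end-board until its catch dropped into the notch, then drew the tool back clear and handed the job in; my last measurement put the catch about 1 mm from the seat, the cast looked unmoved, and no verdict came back.

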